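Sort tools and bike parts into a two-tier tray

ROBOT

A 6-joint arm with a two-finger parallel gripper is mounted at the origin on a cart in front of the work surface, level with it; the furniture and walls round the work are solid. World frame = base frame: x ahead of the robot, y to its left, z up, the work surface at z = 0. Lengths are in m, angles in rad, forces in N, time in s.
With the tool pointing down it reaches from about 0.375 to 0.9 m from the base axis. Payload 3.1 kg.
Tool frame: the origin (TCP) lies at the very end of the fingers, on their centre line; the grasp point (between the pads) lies 19 mm behind it; z points along the fingers, y is the line along which they close (so a half turn about z gives the same grasp; the last joint's range is limited). The gripper opens to 85 mm and grips with 20 to 120 N. Pads are 22 mm wide; open, the fingers measure 114 mm over their backs; the gripper's body (76 mm by 85 mm) begins 54 mm behind the grasp point. The pads swing forward as they close: fully open they stand 13 mm farther back than shut.
Start: joints at [-1.452, 0.527, 1.433, -0, 1.181, -0.178], TCP at [0.183, -0.598, 0.231] pointing down, gripper open.
Joint ranges: [-3.08, 3.08], [-0.75, 2.2], [0.22, 2.44], [-1.43, 4.57], [0, 2.65], [-2.85, 2.85]. Speed limits (rad/s): [2.79, 2.79, 3.14, 3.14, 3.14, 3.14].

INTERFACE

Orientations are given as a unit quaternion [x, y, z, w].
In Python, from station import sense, snapshot, camera_params, sign_off gives the robot as it stands.
- The arm moves only by the shell command python3 -m handwheel 'ROWS' [OPENING] [FORCE]. ROWS is JSON, a list that holds one entry, the list of rows, each a list of 4 numbers: the shift along the tool's x, y, z in units of 25 mm (1.0 is 25 mm), then the turn about the tool's z in units of 6 degrees (1.0 is 6 degrees). A call has 1 to 20 rows; each row shifts and turns the commanded pose from where the row before left it, along the tool's axes as they then stand; what a row does not reach is not made up. A row lasts 1/8 s, in which the tool goes at most 62.5 mm and 10.7 degrees, less where a joint would pass 70% of its speed; a pose out of reach is approached as far as the arm can. A call is refused whole if a number of a shift passes 1 or a number of a turn 1, either way. A call with a gripper value outside its range is refused whole. OPENING is the finger opening in mm, from 0 to 85.4, set as the call begins (- or left out, the last holds). The fingers move at their own pace and stop on an object; FORCE is the grip in N (left out, the last holds). Time passes only in rows, so rows that do not move let the fingers close. It gives the time, the measured TCP pose, the force, the opening and the grip force at its end, in the units of the state.
- sense(): the state, without advancing time (a new reading comes with each control period).
- snapshot(name): name is "scene" or "side" or "wrist"; returns (picture, depth): 384x512x3 uint8, red, green, blue; 384x512 float32, m along the optical axis (not along the pixel's ray), 0 where there is no reading.
- camera_params(name): a dict with "mtx" (3x3 intrinsics, pixels), "D" ([k1, k2, p1, p2, k3] as OpenCV has them; the pictures are not rectified), "extrinsics" (4x4, takes a point from camera to world coordinates); the wrist camera has in their place "hand_eye" (4x4, takes a point from camera to tool coordinates, whose origin is the TCP and whose axes are the flange's). Camera axes: x right, y up, looking along -z (the intrinsics and any distortion apply to the point x, -y, -z); pixel columns grow to the right and rows downward; lengths in m; the calibration is good to about 2 mm. A picture is of the moment at which its call begins: read the wrist's pose just before it. camera_params takes no time and is no camera call.
- sign_off(): hands the job in; it is judged then, once.
The state is a dict: "t": time; "q": joint angles; "qd": joint speeds; "tau": joint torques, N m; "tcp_pos": TCP position; "tool_rot": TCP orientation; "force": force on the tool from outside, world axes, zero at the start; "ft_torque": the same for the moment, N m; "finger_gap": opening from 0.0 (shut) to 1.0 (fully open); "gripper_force": force on a finger pad.
Only numpy, scipy, OpenCV 4.12 (cv2) and the standard library are available. Lean on these libraries where they do the work, as an engineer would, in place of code of your own. Each camera call takes 0.05 s, during which the arm holds its last target. There are 200 camera calls.

TASK

Sort the loose things into the two-tier parts tray. First lay the side cutters flat in the wide bay and the scraper flat in the narrow bay of the base tray; then set the still empty carry tray (the one with the handle) squarely on top so that its four corner pins drop fully into the base tray's sockets; only then put the brake lever in one bay of the carry tray and the black trim strip in its other bay. Leave the spray can, the wooden block and the primer bottle where they are.

Things in the scene. Friction and masses are not known exactly. Their poses are not given: they have to be found in the camera images.
- cutters: Side cutters, black grips and steel jaws, lying flat, 137 x 53 x 12 mm, 85 g, rigid (they do not open). Origin: centre of the underside; jaws point to -x, the two grips spread to +x, z up. Good grasp from above: across y at x = -18 mm, y = -11 mm, where the tool is about 25 mm wide (y -23 to +2).
- scraper: Small scraper with a red handle and flat steel blade, 92 x 19 x 10 mm, 35 g. Origin: centre of the underside; long axis x, handle from x = -46 to -2 mm (16 mm wide, 10 mm high, y -9 to +7), blade (15 mm wide, 4 mm high) to x = +46 mm. Good grasp: across y at x = -18 mm, y = -1 mm.
- brake_lever: Model brake lever: a white round rod 15 mm thick with a black head, 60 x 88 x 22 mm, 70 g. Origin: centre of the underside. The rod's axis is 10 mm up and runs from (2, -23) to (-24, 42) mm in x, y; the head fills x -6 to 30, y -44 to -24 mm, 22 mm high. Good grasp: across the rod at (-5, -6) mm.
- trim_strip: Straight black trim strip, a plain bar 11 x 72 x 8 mm (x, y, z), 12 g. Origin: centre of the underside; long axis y. Grasp across x.
- base_tray: Lower tray, grey, no handle, fixed to the table: box 162x156x38 mm (x,y,z), walls 5 mm, floor top z 11. Origin: centre of the underside, z up. Divider 4 mm thick, top at z 33, along x at y 7..11. Wide bay y -73..7 (centre -33), narrow bay y 11..73 (centre 42), both x -76..76. Ears at x +-91, y +-42 have upright square sockets 12x12 mm, 16 deep, chamfered 2, mouths at z 38.
- carry_tray: Upper tray, loose, grey, 0.25 kg. Origin: centre, at pin-tip level, z up. Box 162x156 mm (x,y), floor z 10..15, 5 mm walls to z 40. Divider 4 mm along x at y 0, on it a black handle 64x14 mm (x,y), z 39..61: grasp across y at z 50. Bays y 2..73 and -73..-2, x -76..76. Pins 8 mm thick, 4 mm tips, z 0..10, at x +-91, y +-42. Home, either way round (0 or 180 deg): origin 28 mm over base_tray's.
- spray_can: Bystander: upright spray can with black cap, 66 mm diameter, 136 mm high; origin: centre of the underside. To be left alone.
- wood_block: Bystander: plain wooden block 48 x 65 x 42 mm; origin: centre of the underside. To be left alone.
- primer_bottle: Bystander: small white bottle with a dark cap, lying on its side, 63 x 94 x 44 mm; origin: centre of the underside. To be left alone.
Things that resemble listed ones, but are neither listed nor needed, are in the scene too. Of the things that look like the scraper, the larger one is meant.

How it is judged:
By the outcome, as a careful person would: the job done as asked, in the order asked, and still so for the second after the job is handed in, with the robot touching nothing.
It also fails if it takes over 144 s, if anything falls off the work surface, if the arm or the gripper's body presses on something with over 40 N, if the wrist force passes 120 N, or if a joint passes its speed limit or range.

## Working session

There is one attempt and no reset: what is moved stays moved. The work goes in short steps, Python scripts to look and compute and a shell command to move; the robot and the scene stay as the last step left them, time stands still between calls to the robot, and variables do not carry over. Pictures are saved under pics/ and viewed, at most 19 in all, crops included, and the job is handed in when it is done.

```bash
ls; mkdir -p pics; python3 - <<'E'
from station import *
import cv2,numpy as np
s=sense();print(s)
for n in("scene","side"):
    p,d=snapshot(n);cv2.imwrite(f"pics/{n}0.png",cv2.resize(p[:,:,::-1],(800,600),interpolation=cv2.INTER_CUBIC));np.savez(f"pics/{n}0.npz",p=p,d=d)
    print(n,camera_params(n))
print(camera_params("wrist"))
E
```

```text
pics
{'t': 0.0, 'q': array([-1.45247846e+00,  5.28483763e-01,  1.43390376e+00,  1.45258778e-05,
        1.18141059e+00, -1.78490241e-01]), 'qd': array([ 0.00017535, -0.00060487, -0.0002858 ,  0.00028982, -0.00104659,
        0.0022905 ]), 'tau': array([ 1.86255231e-03, -4.42346871e+01, -1.78021735e+01,  3.14164413e-05,
        8.22048343e-03,  8.06831082e-06]), 'tcp_pos': array([ 0.18274487, -0.59693359,  0.23032235]), 'tool_rot': array([ 9.89008121e-01,  1.47857096e-01,  3.98850326e-05, -1.10202659e-03]), 'force': array([-0.56079619,  0.59222147,  0.37371876]), 'ft_torque': array([-0.04126284, -0.03133785,  0.00502442]), 'gripper_force': 0.0, 'finger_gap': 0.9978256365879078}
scene {'mtx': array([[399.98611915,   0.        , 253.63411095],
       [  0.        , 399.98611915, 196.26177711],
       [  0.        ,   0.        ,   1.        ]]), 'D': array([-0.14083335,  0.        ,  0.        ,  0.        ,  0.        ]), 'extrinsics': array([[-0.72056131,  0.37007054, -0.58637803,  0.04873386],
       [-0.69321602, -0.36546424,  0.62119839,  0.67775869],
       [ 0.01558703,  0.854098
[... 496 characters left out ...]
,  0.72726581,  0.686339  ,  0.87185705],
       [ 0.        ,  0.        ,  0.        ,  1.        ]])}
{'mtx': array([[268.93589553,   0.        , 260.8232315 ],
       [  0.        , 268.93589553, 190.16332113],
       [  0.        ,   0.        ,   1.        ]]), 'D': array([-0.05135233,  0.        ,  0.        ,  0.        ,  0.        ]), 'hand_eye': array([[-5.87031293e-04,  9.53889502e-01,  3.00157415e-01,
         7.65537836e-02],
       [ 9.99999502e-01,  8.02355768e-04, -5.94114070e-04,
        -1.36709304e-03],
       [-8.07552208e-04,  3.00156916e-01, -9.53889497e-01,
        -1.42941032e-01],
       [ 0.00000000e+00,  0.00000000e+00,  0.00000000e+00,
         1.00000000e+00]])}
```

View pics/scene0.png

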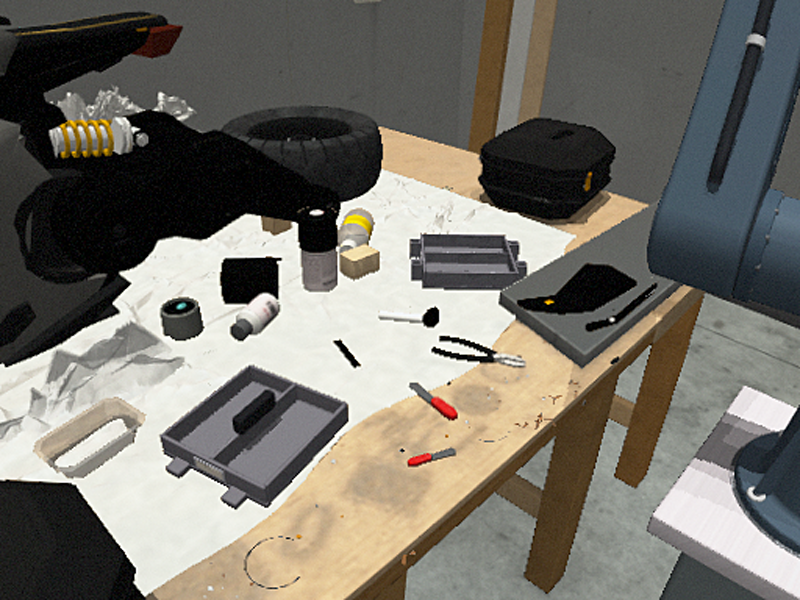

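View pics/side0.png

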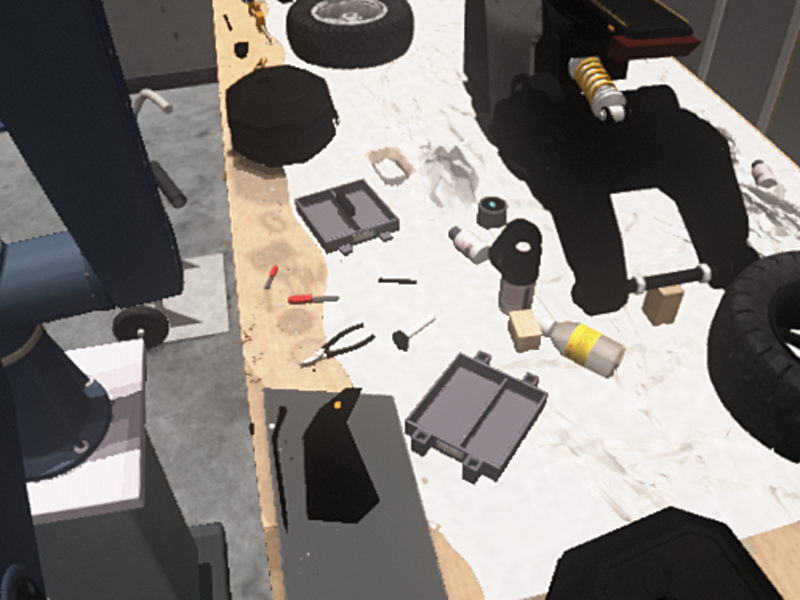

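```bash
cat > h.py <<'E'
import numpy as np,cv2
from station import *
from scipy.spatial.transform import Rotation as R
def ext(n,s=None):
    c=camera_params(n)
    if n!="wrist": return c,c["extrinsics"]
    T=np.eye(4);T[:3,:3]=R.from_quat(s["tool_rot"]).as_matrix();T[:3,3]=s["tcp_pos"]
    return c,T@c["hand_eye"]
def rays(n,uv,s=None):
    c,E=ext(n,s)
    q=cv2.undistortPoints(np.asarray(uv,np.float64).reshape(-1,1,2),c["mtx"],c["D"],None,None).reshape(-1,2) if 0 else cv2.undistortPoints(np.asarray(uv,np.float64).reshape(-1,1,2),c["mtx"],c["D"]).reshape(-1,2)
    return E[:3,3],np.c_[q[:,0],-q[:,1],-np.ones(len(q))]@E[:3,:3].T
def plane(n,uv,z,s=None):
    o,d=rays(n,uv,s);return (o+d*((z-o[2])/d[:,2])[:,None])
def cloud(n,dep,s=None):
    h,w=dep.shape;v,u=np.mgrid[:h,:w]
    o,d=rays(n,np.c_[u.ravel(),v.ravel()],s)
    X=o+d*dep.reshape(-1,1);X[dep.ravel()==0]=np.nan
    return X.reshape(h,w,3)
def pix(n,X,s=None):
    c,E=ext(n,s);P=(np.atleast_2d(X)-E[:3,3])@E[:3,:3];P=P*[1,-1,-1]
    return cv2.projectPoints(P,np.zeros(3),np.zeros(3),c["mtx"],c["D"])[0].reshape(-1,2)
def top(clouds,x0,x1,y0,y1,k=1000,zmax=.25):
    # top view by z-order scatter: rows = x decreasing, cols = y decreasing
    H,W=int((x1-x0)*k),int((y1-y0)*k);im=np.zeros((H,W,3),np.uint8);hz=np.full((H,W),np.nan)
    for X,p in clouds:
        P=X.reshape(-1,3);C=p.reshape(-1,3)
        ok=np.isfinite(P[:,2])&(P[:,0]>x0)&(P[:,0]<x1)&(P[:,1]>y0)&(P[:,1]<y1)&(P[:,2]<zmax);P=P[ok];C=C[ok]
        o=np.argsort(P[:,2]);P=P[o];C=C[o]
        r=((x1-P[:,0])*k).astype(int).clip(0,H-1);c=((y1-P[:,1])*k).astype(int).clip(0,W-1)
        im[r,c]=C;hz[r,c]=P[:,2]
    return im,hz
E
python3 - <<'E'
from h import *
L=[]
for n in("scene","side"):
    f=np.load(f"pics/{n}0.npz");X=cloud(n,f["d"]);L.append((X,f["p"]))
    S={"scene":dict(cut=(480,350),scrB=(433,400),scrS=(430,457),trim=(347,352),lever=(400,318),can=(320,270),block=(360,262),primer=(262,312),base=(470,260),carry=(255,410),table=(420,500),board=(540,280)),
       "side":dict(cut=(335,345),scrB=(300,299),scrS=(271,278),trim=(397,281),lever=(415,330),can=(515,295),block=(524,330),primer=(465,240),base=(475,410),carry=(345,215),table=(290,350),board=(380,430))}[n]
    for k,(u,v) in S.items(): print(n,k,X[int(v/1.5625),int(u/1.5625)].round(3))
im,_=top(L,.25,.95,-.5,.5,500)
im=cv2.morphologyEx(im,cv2.MORPH_CLOSE,np.ones((3,3)))
im=cv2.resize(im,None,fx=1.6,fy=1.6)
cv2.imwrite("pics/top0.png",im[:,:,::-1]);print(im.shape)
E
```

```text
scene cut [0.472 0.05  0.004]
scene scrB [0.443 0.187 0.008]
scene scrS [0.38  0.266 0.007]
scene trim [0.602 0.193 0.008]
scene lever [0.608 0.076 0.012]
scene can [0.766 0.106 0.048]
scene block [0.756 0.024 0.037]
scene primer [0.738 0.243 0.039]
scene base [ 0.651 -0.15   0.016]
scene carry [0.539 0.392 0.058]
scene table [0.348 0.319 0.   ]
scene board [ 0.508 -0.16   0.027]
side cut [0.467 0.068 0.002]
side scrB [0.424 0.178 0.014]
side scrS [0.379 0.262 0.002]
side trim [0.602 0.191 0.01 ]
side lever [0.601 0.06  0.012]
side can [0.774 0.061 0.056]
side block [ 0.766 -0.009  0.041]
side primer [0.741 0.239 0.041]
side base [ 0.65  -0.124  0.01 ]
side carry [0.541 0.398 0.019]
side table [ 0.391  0.074 -0.001]
side board [ 0.5   -0.14   0.027]
(560, 800, 3)
```

View pics/top0.png

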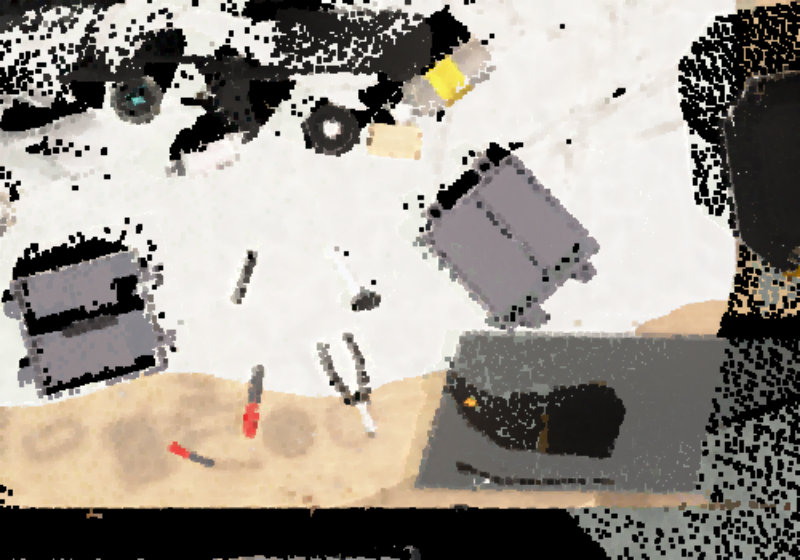

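```bash
python3 -m handwheel '[[[0.85,-0.96,0,0],[0.85,-0.96,0,0],[0.85,-0.96,0,0],[0.85,-0.96,0,0],[0.85,-0.96,0,0],[0.85,-0.96,0,0],[0.85,-0.96,0,0],[0.85,-0.96,0,0],[0.85,-0.96,0,0],[0.85,-0.96,0,0],[0.85,-0.96,0,0],[0.85,-0.96,0,0],[0.85,-0.96,0,0],[0.85,-0.96,0,0],[0.85,-0.96,0,0],[0.85,-0.96,0,0],[0.85,-0.96,0,0],[0.85,-0.96,0,0],[0.85,-0.96,0,0],[0.85,-0.96,0,0]]]' 85 40
python3 -m handwheel '[[[0.85,-0.96,0,0],[0.85,-0.96,0,0],[0.85,-0.96,0,0],[0.85,-0.96,0,0],[0,0,0,0],[0,0,0,0]]]'
cat >> h.py <<'E'
def shot(n,tag):
    s=sense();p,d=snapshot(n)
    np.savez(f"pics/{tag}.npz",p=p,d=d,tcp_pos=s["tcp_pos"],tool_rot=s["tool_rot"])
    return s,p,d
def load(tag):
    f=np.load(f"pics/{tag}.npz");return f,f["p"],f["d"]
def yaw(s):
    m=R.from_quat(s["tool_rot"]).as_matrix();return np.degrees(np.arctan2(m[1,0],m[0,0]))
def go(x,y,z,yw):
    "remaining move: turn first (units of 6 deg), then shift in units of 25 mm in the tool axes after the turn"
    s=sense();t=-((yw-yaw(s)+180)%360-180)/6
    a=np.radians(yw);d=np.array([x,y,z])-s["tcp_pos"]
    print("go turn %.2f  shift %.2f %.2f %.2f  t=%.1f tcp %s yaw %.1f"%(t,(d[0]*np.cos(a)+d[1]*np.sin(a))/.025,(d[0]*np.sin(a)-d[1]*np.cos(a))/.025,-d[2]/.025,s["t"],s["tcp_pos"].round(4),yaw(s)))
E
python3 - <<'E'
from h import *
s,p,d=shot("wrist","w1");cv2.imwrite("pics/w1.png",cv2.resize(p[:,:,::-1],(800,600)))
print(s["tcp_pos"],yaw(s),s["t"],s["q"])
E
```

```text
t: 2.6
tcp_pos: [0.4489, -0.0132, 0.2311]
tool_rot: [0.989, 0.148, -0.0, -0.0]
force: [0.0, -0.1, 0.2]
finger_gap: 0.997
gripper_force: 0.0
t: 3.35
tcp_pos: [0.5013, 0.102, 0.2309]
tool_rot: [0.989, 0.148, -0.001, 0.0]
force: [-0.4, 0.9, -0.1]
finger_gap: 0.993
gripper_force: 0.0
[0.50131703 0.10195632 0.23091407] 17.027484988380024 3.35 [-1.77664857e-02  3.76759486e-01  1.71297428e+00 -5.95667540e-04
  1.05336418e+00  1.25613918e+00]
```

View pics/w1.png

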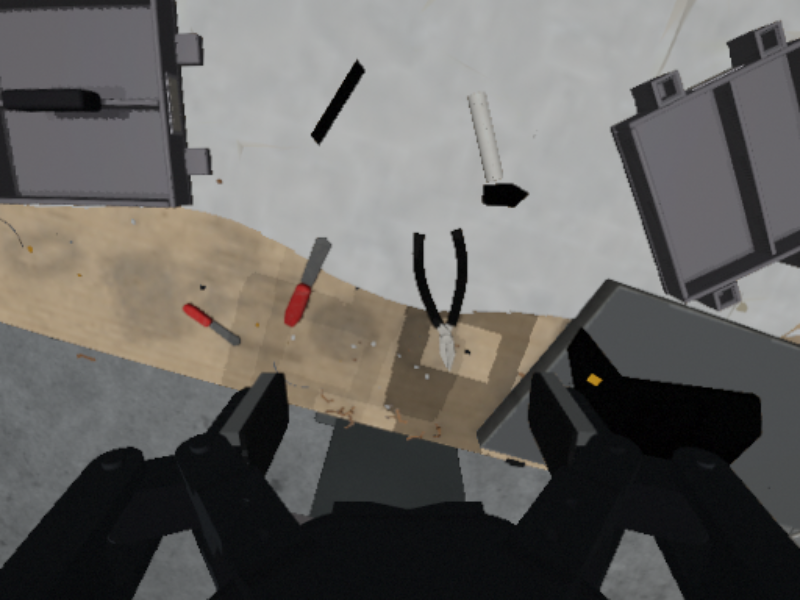

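```bash
python3 - <<'E'
from h import *
f,p,d=load("w1");X=cloud("wrist",d,f);Z=X[:,:,2]
print("table z med",np.nanmedian(Z[200:240,90:120]),np.nanstd(Z[200:240,90:120]),np.nanmedian(Z[100:130,200:230]))
rois=dict(cut=(255,140,305,242),scrB=(178,148,214,212),scrS=(112,190,158,225),trim=(195,34,238,95),lever=(295,55,342,135))
hsv=cv2.cvtColor(p,cv2.COLOR_RGB2HSV)
out=p.copy()
for k,(a,b,c,e) in rois.items():
    m=np.zeros(Z.shape,np.uint8);m[b:e,a:c]=(Z[b:e,a:c]>.0025)*255
    m=cv2.morphologyEx(m,cv2.MORPH_OPEN,np.ones((2,2)))
    n,lab,st,_=cv2.connectedComponentsWithStats(m);i=1+np.argmax(st[1:,4]);mm=lab==i
    v,u=np.nonzero(mm);zz=Z[mm]
    P=plane("wrist",np.c_[u,v],.006,f)[:,:2]
    r=cv2.minAreaRect((P*1000).astype(np.float32))
    w,h=r[1];ang=r[2] if w>h else r[2]+90
    print(k,st[i,4],"centre",np.round(r[0],1),"dims",np.round((max(w,h),min(w,h)),1),"long axis deg %.1f"%(ang%180),"zmax %.4f"%np.percentile(zz,95))
    cs,_=cv2.findContours(mm.astype(np.uint8),cv2.RETR_EXTERNAL,cv2.CHAIN_APPROX_NONE);cv2.drawContours(out,cs,-1,(0,255,0),1)
    if k in("scrB","scrS"):
        red=mm&(hsv[:,:,1]>150);v,u=np.nonzero(red);print("  red c",plane("wrist",[[u.mean(),v.mean()]],.006,f).round(4))
    if k=="lever":
        dk=mm&(hsv[:,:,2]<60);v,u=np.nonzero(dk);print("  head c",plane("wrist",[[u.mean(),v.mean()]],.011,f).round(4))
        w_=mm&(hsv[:,:,2]>120);v,u=np.nonzero(w_);print("  rod c",plane("wrist",[[u.mean(),v.mean()]],.010,f).round(4)); q=plane("wrist",np.c_[u,v],.010,f)[:,:2]*1000
        print("  rod",cv2.minAreaRect(q.astype(np.float32)))
c=cv2.resize(out[20:250,100:350,::-1],None,fx=2.5,fy=2.5,interpolation=cv2.INTER_NEAREST);cv2.imwrite("pics/c1.png",c)
E
```

```text
table z med 0.00011233516521413911 0.20385414946186567 0.0037520628440132764
cut 3020 centre [470.1  63.7] dims [143.1  71.1] long axis deg 17.1 zmax nan
scrB 951 centre [450.7 181.1] dims [90.6 48.9] long axis deg 16.1 zmax nan
  red c [[0.4261 0.1867 0.006 ]]
scrS 124 centre [387.5 274.4] dims [28.9 11.2] long axis deg 72.5 zmax nan
  red c [[0.3884 0.2759 0.006 ]]
trim 2433 centre [604.7 193.5] dims [71.8 54.7] long axis deg 15.8 zmax nan
lever 3397 centre [607.7  55.2] dims [100.   62.4] long axis deg 19.0 zmax nan
  head c [[0.5751 0.0419 0.011 ]]
  rod c [[0.6124 0.0602 0.01  ]]
  rod ((607.2891845703125, 55.928001403808594), (98.88758087158203, 61.67341232299805), 19.018081665039062)
```

View pics/c1.png

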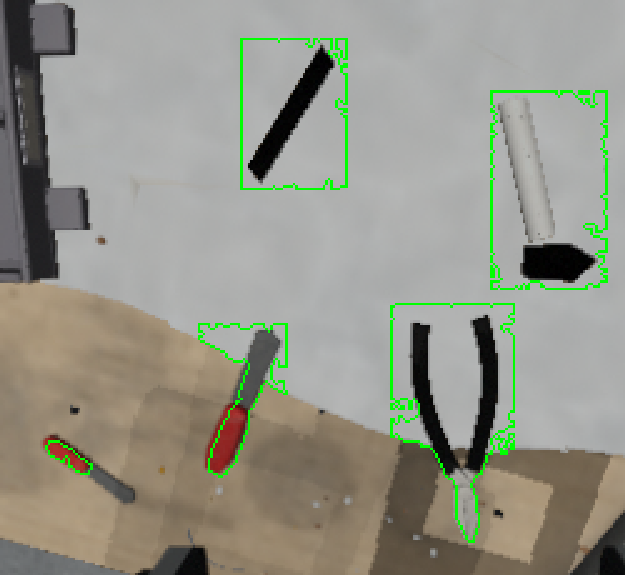

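```bash
cat > m1.py <<'E'
from h import *
import sys
tag=sys.argv[1]
f,p,d=load(tag);X=cloud("wrist",d,f);Z=np.nan_to_num(X[:,:,2]);hsv=cv2.cvtColor(p,cv2.COLOR_RGB2HSV).astype(int);H,S,V=hsv[:,:,0],hsv[:,:,1],hsv[:,:,2]
rois=dict(cut=(255,140,305,242),scrB=(178,148,214,212),trim=(195,34,238,95),head=(295,55,342,135),rod=(295,50,330,120))
masks=dict(cut=(V<60)|((V>120)&(S<40)&(np.arange(384)[:,None]>205)&(Z>.004)|((V>90)&(S<35)&(np.arange(384)[:,None]>202))),scrB=(S>150)|((V<130)&(S<40)),trim=V<60,head=V<60,rod=(Z>.0105)&(V>60))
for k,z in dict(cut=.008,scrB=.006,trim=.010,head=.02,rod=.014).items():
    a,b,c,e=rois[k];m=np.zeros(Z.shape,np.uint8);m[b:e,a:c]=masks[k][b:e,a:c]
    if k=="cut": m=cv2.morphologyEx(m,cv2.MORPH_CLOSE,np.ones((3,3)))
    n,lab,st,_=cv2.connectedComponentsWithStats(m);i=1+np.argmax(st[1:,4]);mm=lab==i
    v,u=np.nonzero(mm);P=plane("wrist",np.c_[u,v],z,f)[:,:2]*1000
    r=cv2.minAreaRect(P.astype(np.float32));w,h=r[1];ang=r[2] if w>h else r[2]+90
    print(k,st[i,4],"centre",np.round(r[0],1),"mean",P.mean(0).round(1),"dims",np.round((max(w,h),min(w,h)),1),"axis %.1f"%(ang%180),"z50/95",np.percentile(Z[mm],[50,95]).round(4))
    cs,_=cv2.findContours(m*0+mm.astype(np.uint8),cv2.RETR_EXTERNAL,cv2.CHAIN_APPROX_NONE);cv2.drawContours(p,cs,-1,(0,255,0),1)
cv2.imwrite("pics/c2.png",cv2.resize(p[20:250,150:350,::-1],None,fx=2.5,fy=2.5,interpolation=cv2.INTER_NEAREST))
E
python3 m1.py w1
```

```text
cut 1010 centre [466.7  60.9] mean [474.8  61.8] dims [136.9  46.2] axis 19.3 z50/95 [0.0101 0.012 ]
scrB 555 centre [449.5 184. ] mean [450.3 183.9] dims [91.3 14.8] axis 171.2 z50/95 [0.0057 0.0114]
trim 441 centre [604.  193.9] mean [604.6 193.8] dims [69.1  9.9] axis 162.0 z50/95 [0.0084 0.0097]
head 335 centre [574.9  42. ] mean [575.1  44. ] dims [36.5 17.7] axis 107.3 z50/95 [0.0224 0.0237]
rod 663 centre [613.6  71.8] mean [614.   71.7] dims [69.7 15.3] axis 32.5 z50/95 [0.0151 0.0174]
```

View pics/c2.png

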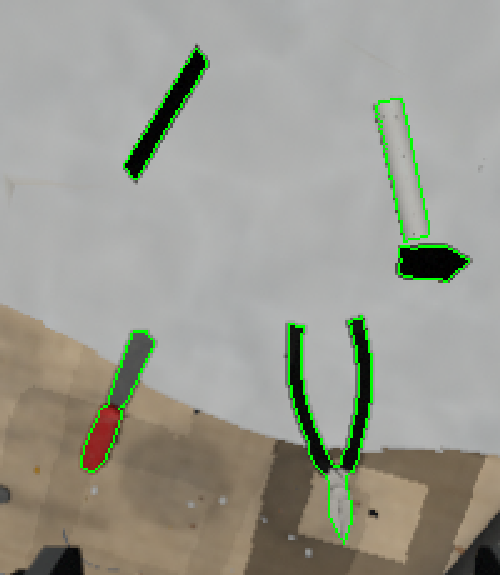

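```bash
cat >> m1.py <<'E'
    if k=="cut": C=P
for a in range(8,32,2):
    c,s=np.cos(np.radians(a)),np.sin(np.radians(a));Q=C@np.array([[c,-s],[s,c]])
    lo,hi=Q.min(0),Q.max(0);m=(lo+hi)/2;sl=Q[abs(Q[:,0]-m[0]+18)<3]
    g=np.array([m[0]-18,(sl[:,1].min()+sl[:,1].max())/2])
    print(a,(hi-lo).round(1),"centre",(m@np.array([[c,s],[-s,c]])).round(1),"slice y",(sl[:,1].min()-m[1]).round(1),(sl[:,1].max()-m[1]).round(1),"grasp",(g@np.array([[c,s],[-s,c]])).round(1))
from h import go
E
python3 m1.py w1|tail -12; python3 -c "
from h import *
go(.451,.05,.1,16)"
```

```text
go turn 0.16  shift -2.50 1.43 5.24  t=3.4 tcp [0.5013 0.1017 0.231 ] yaw 17.0  File "m1.py", line 16
    if k=="cut": C=P
IndentationError: unexpected indent
```

```bash
sed -i '/^    if k=="cut": C=P/d; s/^    r=cv2.minAreaRect/    if k=="cut": C=P\n    r=cv2.minAreaRect/' m1.py
python3 m1.py w1|tail -12
```

```text
8 [136.4  56.3] centre [468.1  67.5] slice y -23.7 2.9 grasp [451.8  54.6]
10 [136.9  52.3] centre [467.5  67.3] slice y -23.1 3.5 grasp [451.5  54.5]
12 [137.2  50.4] centre [467.2  66. ] slice y -21.3 5.0 grasp [451.2  54.3]
14 [137.4  49. ] centre [466.9  64.5] slice y -19.3 7.0 grasp [450.9  54.2]
16 [137.3  47.5] centre [466.8  62.9] slice y -17.3 7.5 grasp [450.9  53.3]
18 [137.2  46.4] centre [466.7  61.6] slice y -15.4 9.3 grasp [450.6  53.1]
20 [136.8  46.3] centre [466.7  60.4] slice y -13.8 11.0 grasp [450.2  53. ]
22 [136.3  46.8] centre [466.8  59. ] slice y -11.8 11.6 grasp [450.2  52.1]
24 [136.3  47.3] centre [467.4  57.7] slice y -9.8 13.5 grasp [450.2  52.1]
26 [136.8  47.6] centre [468.4  56.6] slice y -9.5 15.5 grasp [450.9  51.4]
28 [137.2  47.9] centre [469.4  55.6] slice y -7.6 17.5 grasp [451.2  51.5]
30 [137.4  48.4] centre [470.4  54.7] slice y -6.0 19.3 grasp [451.5  51.4]
```

```bash
python3 -m handwheel '[[[0,0,1,0.6],[0,0,1,0.57],[0,0,1,0],[0,0,1,0],[0,0,1,0],[0,0,0,0],[0,0,0,0]]]' 60 40 ; python3 -c "
from h import *
go(.4515,.0545,.003,10)"
```

```text
t: 4.28
tcp_pos: [0.5024, 0.1017, 0.107]
tool_rot: [0.996, 0.087, 0.0, 0.0]
force: [-0.0, -0.5, -0.9]
finger_gap: 0.704
gripper_force: 0.0
go turn -0.01  shift -2.33 1.51 4.16  t=4.3 tcp [0.5024 0.1017 0.107 ] yaw 9.9
```

```bash
python3 -m handwheel '[[[-0.78,0.5,0,0],[-0.78,0.5,0,0],[-0.77,0.51,0,0],[0,0,1,0],[0,0,1,0],[0,0,1,0],[0,0,0.7,0],[0,0,0.46,0],[0,0,0,0],[0,0,0,0]]]' 60 40 
python3 -m handwheel '[[[0,0,0,0],[0,0,0,0],[0,0,0,0],[0,0,0,0],[0,0,0,0],[0,0,0,0]]]' 5 60
python3 -m handwheel '[[[0,0,-0.5,0],[0,0,-1,0],[0,0,-1,0],[0,0,-1,0],[0,0,-1,0],[0,0,-1,0],[0,0,0,0]]]'
python3 -c "
from h import *
s,p,d=shot('wrist','w2');cv2.imwrite('pics/w2.png',cv2.resize(p[:,:,::-1],(800,600)))
go(.65,-.137,.15,45)"
```

```text
t: 5.52
tcp_pos: [0.4518, 0.055, 0.003]
tool_rot: [0.996, 0.087, 0.001, 0.0]
force: [-0.4, 0.2, 0.8]
finger_gap: 0.706
gripper_force: 0.0
t: 6.28
tcp_pos: [0.4514, 0.0546, 0.0038]
tool_rot: [0.996, 0.088, 0.001, 0.001]
force: [-2.3, -3.6, 13.2]
finger_gap: 0.306
gripper_force: 55.9
t: 7.15
tcp_pos: [0.4525, 0.0551, 0.1416]
tool_rot: [0.996, 0.087, 0.002, 0.0]
force: [0.7, 0.1, -0.0]
finger_gap: 0.059
gripper_force: 0.0
go turn -5.84  shift 0.18 11.04 -0.38  t=7.2 tcp [0.4516 0.0551 0.1406] yaw 10.0
```

View pics/w2.png

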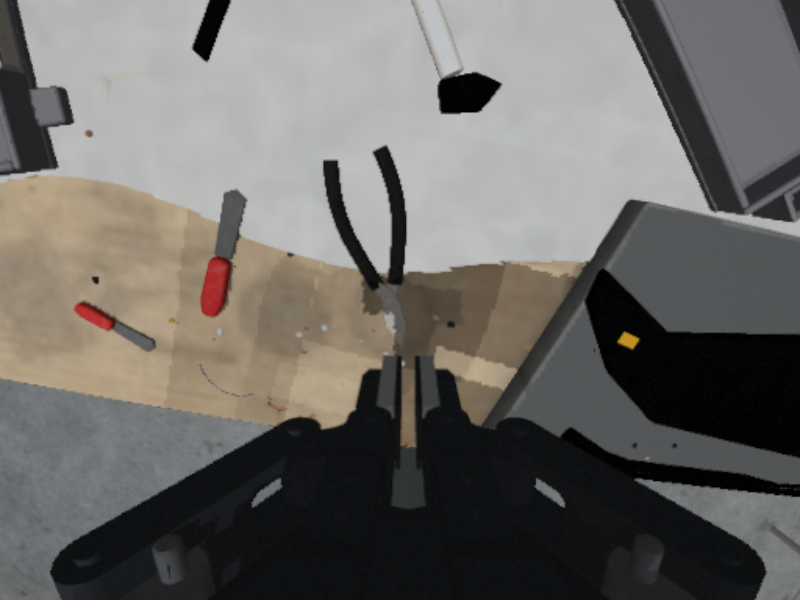

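```bash
python3 -m handwheel '[[[0.7,-0.6,-0.9,0],[0.7,-0.6,-0.9,0],[0.7,-0.6,-0.9,0],[0,0,-0.9,0],[0,0,0,0],[0,0,0,0]]]' 45 
python3 - <<'E'
from h import *
s,p,d=shot('wrist','w3')
print(pix("wrist",[[.467,.067,.006],[.4515,.0545,.006]],s))
cv2.imwrite('pics/w3.png',cv2.resize(p[100:270,220:340,::-1],None,fx=3,fy=3))
E
```

```text
t: 7.95
tcp_pos: [0.494, 0.1084, 0.2283]
tool_rot: [0.996, 0.087, -0.002, -0.0]
force: [-0.1, -0.6, -0.6]
finger_gap: 0.531
gripper_force: 0.0
[[287.10943636 186.44385305]
 [293.44136309 198.03663721]]
```

View pics/w3.png

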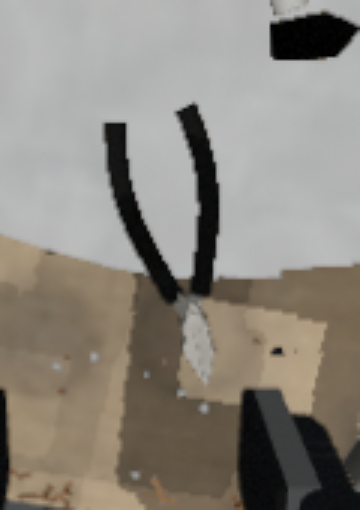

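```bash
cat > m2.py <<'E'
from h import *
f,p,d=load("w3");hsv=cv2.cvtColor(p,cv2.COLOR_RGB2HSV).astype(int);S,V=hsv[:,:,1],hsv[:,:,2]
m=np.zeros(V.shape,np.uint8);m[130:200,250:300]=V[130:200,250:300]<60
m[195:232,275:295]|=((S<45)&(V>60))[195:232,275:295].astype(np.uint8)
m=cv2.morphologyEx(m,cv2.MORPH_CLOSE,np.ones((3,3)))
n,lab,st,_=cv2.connectedComponentsWithStats(m);mm=lab==1+np.argmax(st[1:,4]);print(st[:,4])
v,u=np.nonzero(mm);C=plane("wrist",np.c_[u,v],.008,f)[:,:2]*1000
for a in range(6,44,2):
    c,s=np.cos(np.radians(a)),np.sin(np.radians(a));Q=C@np.array([[c,-s],[s,c]])
    lo,hi=Q.min(0),Q.max(0);m=(lo+hi)/2;sl=Q[abs(Q[:,0]-m[0]+18)<3]
    g=np.array([m[0]-18,(sl[:,1].min()+sl[:,1].max())/2])
    print(a,(hi-lo).round(1),"centre",(m@np.array([[c,s],[-s,c]])).round(1),"slice y",(sl[:,1].min()-m[1]).round(1),(sl[:,1].max()-m[1]).round(1),"grasp",(g@np.array([[c,s],[-s,c]])).round(1))
E
python3 m2.py
```

```text
[195529   1072      7]
6 [135.1  59.5] centre [469.  87.] slice y -24.9 2.4 grasp [452.3  73.9]
8 [135.7  55.7] centre [468.4  86.8] slice y -24.2 3.0 grasp [452.   73.8]
10 [136.1  51.9] centre [467.8  86.6] slice y -23.4 2.3 grasp [451.9  73. ]
12 [136.4  49.8] centre [467.4  85.6] slice y -22.0 3.7 grasp [451.7  72.9]
14 [136.5  49. ] centre [467.2  84. ] slice y -19.9 5.8 grasp [451.5  72.8]
16 [136.5  48.3] centre [467.2  82.5] slice y -17.9 7.8 grasp [451.2  72.7]
18 [136.3  47.9] centre [467.1  81.1] slice y -16.1 8.7 grasp [451.2  72. ]
20 [135.9  47.4] centre [467.2  79.7] slice y -14.1 10.7 grasp [450.9  71.9]
22 [135.4  47.3] centre [467.4  78.2] slice y -12.1 12.7 grasp [450.6  71.7]
24 [136.   47.3] centre [468.3  77.1] slice y -10.5 14.7 grasp [451.   71.6]
26 [136.5  47.5] centre [469.3  76.1] slice y -8.7 16.6 grasp [451.4  71.7]
28 [136.8  47.7] centre [470.3  75.1] slice y -7.1 18.5 grasp [451.8  71.6]
30 [136.9  48.2] centre [471.4  74.3] slice y -5.4 20.3 grasp [452.   71.7]
32 [136.8  49.2] centre [472.5  73.4] slice y -4.0 22.2 grasp [452.4  71.6]
34 [136.6  50.4] centre [473.8  72.6] slice y -2.1 24.1 grasp [452.7  71.7]
36 [136.3  53.9] centre [474.4  72.8] slice y -1.9 24.9 grasp [453.1  71.5]
38 [135.7  57.6] centre [475.   73.1] slice y -1.3 25.5 grasp [453.4  71.6]
40 [135.   61.3] centre [475.6  73.5] slice y -1.3 26.1 grasp [453.8  71.4]
42 [134.2  64.8] centre [476.1  73.9] slice y -0.7 26.2 grasp [454.2  71.3]
```

```bash
python3 -c "
from h import *
go(.4519,.0735,-.002,10)"
```

```text
go turn -0.01  shift -1.89 1.08 9.21  t=8.0 tcp [0.4939 0.1083 0.2282] yaw 10.0
```

```bash
python3 -m handwheel '[[[-0.95,0.54,1,0],[-0.94,0.54,1,0],[0,0,1,0],[0,0,1,0],[0,0,1,0],[0,0,1,0],[0,0,1,0],[0,0,1,0],[0,0,0.7,0],[0,0,0.4,0],[0,0,0,0],[0,0,0,0]]]' 40 40
python3 -m handwheel '[[[0,0,0.11,0],[0,0,0,0],[0,0,0,0],[0,0,0,0],[0,0,0,0],[0,0,0,0]]]' 5 40
python3 -m handwheel '[[[0,0,-0.1,0],[0,0,-0.2,0],[0,0,-0.3,0],[0,0,-0.4,0],[0,0,0,0]]]'
```

```text
t: 9.5
tcp_pos: [0.4534, 0.0736, 0.0026]
tool_rot: [0.996, 0.087, 0.0, 0.0]
force: [0.2, 0.2, 0.0]
finger_gap: 0.466
gripper_force: 0.0
t: 10.25
tcp_pos: [0.4535, 0.0734, 0.0012]
tool_rot: [0.996, 0.088, 0.001, 0.0]
force: [-2.0, -2.3, 11.0]
finger_gap: 0.328
gripper_force: 37.1
t: 10.88
tcp_pos: [0.4538, 0.0737, 0.0254]
tool_rot: [0.996, 0.087, 0.001, 0.0]
force: [0.2, 0.0, -1.6]
finger_gap: 0.334
gripper_force: 36.9
```

```bash
python3 -m handwheel '[[[0,0,-0.6,0],[0,0,-0.9,0],[0,0,-0.9,0],[0,0,-0.9,0],[0,0,-0.9,-0.8],[0,0,-0.9,-0.8],[0,0,-0.9,-0.8],[0,0,0,-0.8],[0,0,0,-0.8],[0,0,0,-0.8],[0,0,0,-0.8],[0,0,0,0]]]'
python3 -c "
from h import *
go(.62,-.11,.2,44)"
```

```text
t: 12.38
tcp_pos: [0.4529, 0.0737, 0.175]
tool_rot: [0.929, 0.371, -0.0, 0.0]
force: [-0.1, 0.3, -0.8]
finger_gap: 0.33
gripper_force: 36.9
go turn -0.08  shift -0.30 9.93 -1.00  t=12.4 tcp [0.4529 0.0737 0.175 ] yaw 43.5
```

```bash
python3 -m handwheel '[[[0,0.9,-0.1,0],[0,0.9,-0.1,0],[0,0.9,-0.1,0],[0,0.9,-0.1,0],[0,0.9,-0.1,0],[0,0.9,-0.1,0],[0,0.9,-0.1,0],[0,0.9,-0.1,0],[0,0.9,-0.1,0],[0,0.9,-0.1,0],[0,0.9,0,0],[0,0,0,0],[0,0,0,0]]]'
python3 -c "
from h import *
s,p,d=shot('wrist','w4');cv2.imwrite('pics/w4.png',cv2.resize(p[:,:,::-1],(800,600)))"
```

```text
t: 14.0
tcp_pos: [0.6232, -0.1057, 0.1991]
tool_rot: [0.929, 0.371, -0.001, -0.001]
force: [-0.1, 0.4, -1.9]
finger_gap: 0.326
gripper_force: 37.0
```

View pics/w4.png

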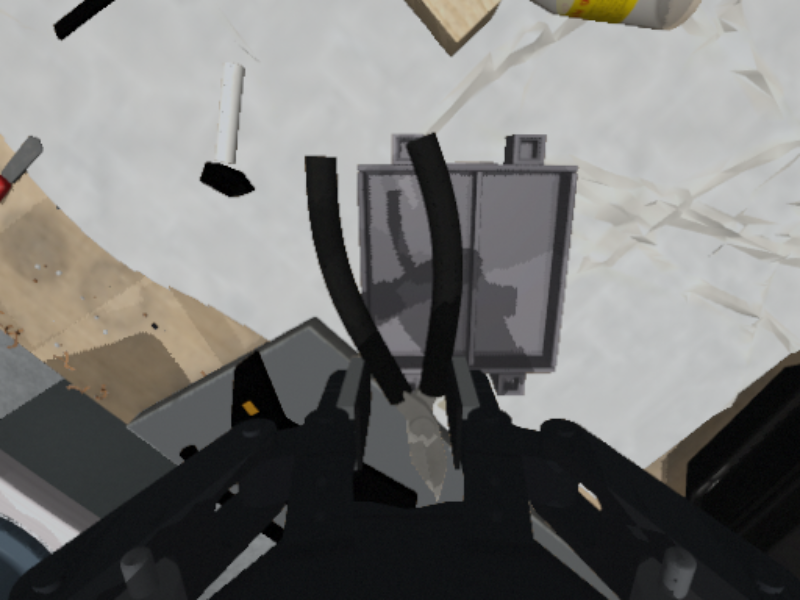

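```bash
python3 - <<'E'
from h import *
for n in("scene0","side0","w4","w1"):
    f,p,d=load(n) if n[0]=="w" else (None,np.load(f"pics/{n}.npz")["p"],np.load(f"pics/{n}.npz")["d"])
    X=cloud("wrist" if n[0]=="w" else n[:-1],d,f);P=X.reshape(-1,3)
    for nm,c,zl,zh,rad in(("base",(.65,-.137),.033,.06,.135),("carry",(.543,.385),.034,.060,.135)):
        q=P[(np.hypot(P[:,0]-c[0],P[:,1]-c[1])<rad)&(P[:,2]>zl)&(P[:,2]<zh)]
        if len(q)<100: continue
        r=cv2.minAreaRect((q[:,:2]*1000).astype(np.float32))
        print(n,nm,len(q),np.round(r[0],1),np.round(r[1],1),round(r[2],1),"z",np.percentile(q[:,2],[10,50,90]).round(4))
E
```

```text
scene0 base 475 [ 647.3 -137.1] [204.  161.3] 43.9 z [0.0336 0.0364 0.0385]
scene0 carry 1478 [544.3 390.9] [158.5 163.9] 14.3 z [0.0353 0.0394 0.05  ]
side0 base 836 [ 647.6 -137.7] [204.9 156.1] 43.7 z [0.034  0.0368 0.0391]
side0 carry 454 [542.7 389.7] [159.2 170.3] 14.3 z [0.0352 0.0391 0.0472]
w4 base 2904 [ 649.3 -136.7] [200.5 156.9] 43.8 z [0.034  0.0378 0.039 ]
w1 base 2703 [ 645.1 -131.9] [202.9 144.7] 43.6 z [0.0338 0.0376 0.039 ]
w1 carry 1818 [544.2 382.7] [151.8 150.9] 13.0 z [0.036  0.0398 0.0553]
```

```bash
python3 -c "
from h import *
go(.6167,-.1274,.06,43.8)"
```

```text
go turn -0.04  shift -0.80 0.46 5.57  t=14.1 tcp [ 0.623  -0.1053  0.1992] yaw 43.6
```

```bash
python3 -m handwheel '[[[-0.4,0.23,0.7,-0.03],[-0.4,0.23,0.7,0],[0,0,0.8,0],[0,0,0.8,0],[0,0,0.8,0],[0,0,0.8,0],[0,0,0.6,0],[0,0,0.3,0],[0,0,0,0],[0,0,0,0]]]'
python3 -c "
from h import *
go(.6167,-.1274,.014,43.8)"
```

```text
t: 15.3
tcp_pos: [0.6179, -0.1279, 0.0627]
tool_rot: [0.928, 0.373, 0.001, 0.0]
force: [0.7, -0.1, -0.7]
finger_gap: 0.325
gripper_force: 37.0
go turn -0.01  shift -0.02 -0.05 1.95  t=15.3 tcp [ 0.6179 -0.1279  0.0627] yaw 43.8
```

```bash
python3 -m handwheel '[[[0,0,0.6,0],[0,0,0.5,0],[0,0,0.4,0],[0,0,0.2,0],[0,0,0.1,0],[0,0,0.1,0],[0,0,0,0],[0,0,0,0]]]'
python3 -m handwheel '[[[0,0,0,0],[0,0,0,0],[0,0,0,0],[0,0,0,0]]]' 36
python3 -m handwheel '[[[0,0,-0.2,0],[0,0,-0.4,0],[0,0,-0.7,0],[0,0,-1,0],[0,0,-1,0],[0,0,-1,0],[0,0,-1,0],[0,0,-1,0],[0,0,0,0]]]'
python3 -c "
from h import *
s,p,d=shot('wrist','w5');cv2.imwrite('pics/w5.png',cv2.resize(p[:,:,::-1],(800,600)))"
```

```text
t: 16.3
tcp_pos: [0.6176, -0.1278, 0.0149]
tool_rot: [0.928, 0.373, 0.0, 0.0]
force: [-0.1, 0.4, -0.2]
finger_gap: 0.327
gripper_force: 37.0
t: 16.8
tcp_pos: [0.6175, -0.1277, 0.0146]
tool_rot: [0.928, 0.373, 0.0, 0.0]
force: [0.3, -0.3, 0.6]
finger_gap: 0.421
gripper_force: 0.0
t: 17.92
tcp_pos: [0.6191, -0.1283, 0.1755]
tool_rot: [0.928, 0.373, 0.002, 0.002]
force: [0.2, 0.7, -0.3]
finger_gap: 0.42
gripper_force: 0.0
```

View pics/w5.png

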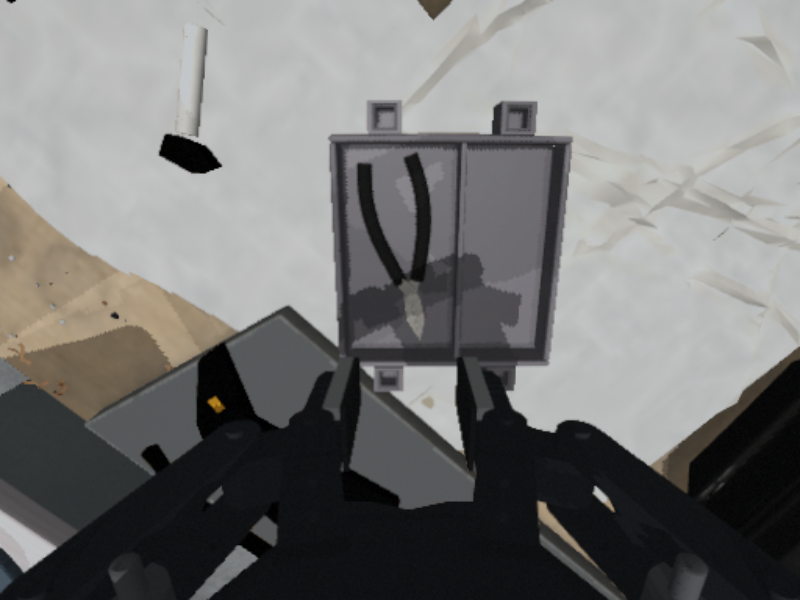

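```bash
python3 -m handwheel '[[[0,0,0,0.9],[0,0,0,0.9],[0,0,0,0.9],[0,0,0,0.9],[0,0,0,0.9],[0,0,0,0.9],[0,0,0,0.9],[0,0,0,0.9],[0,0,0,0.9],[0,0,0,0.67],[0,0,0,0],[0,0,0,0]]]' 36
python3 -c "
from h import *
go(.4316,.1858,.06,-8.8)"
```

```text
t: 19.48
tcp_pos: [0.6169, -0.1275, 0.1714]
tool_rot: [0.997, -0.077, -0.001, -0.0]
force: [0.4, 0.2, 0.2]
finger_gap: 0.421
gripper_force: 0.0
go turn 0.00  shift -9.24 -11.25 4.45  t=19.5 tcp [ 0.6169 -0.1275  0.1714] yaw -8.8
```

```bash
python3 -m handwheel '[[[-0.77,-0.94,0,0],[-0.77,-0.94,0,0],[-0.77,-0.94,0,0],[-0.77,-0.94,0,0],[-0.77,-0.94,0,0],[-0.77,-0.94,0,0],[-0.77,-0.94,0,0],[-0.77,-0.94,0.5,0],[-0.77,-0.94,0.9,0],[-0.77,-0.94,1,0],[-0.77,-0.94,1,0],[-0.77,-0.91,1,0],[0,0,0,0],[0,0,0,0]]]'
python3 -c "
from h import *
go(.4316,.1858,.0015,-8.8)
s,p,d=shot('wrist','w6')
print(pix('wrist',[[.4316,.1858,.008]],s));cv2.imwrite('pics/w6.png',p[:,:,::-1])"
```

```text
t: 21.22
tcp_pos: [0.4335, 0.1856, 0.0624]
tool_rot: [0.997, -0.077, 0.001, -0.0]
force: [0.5, -0.5, 0.4]
finger_gap: 0.422
gripper_force: 0.0
go turn -0.00  shift -0.08 0.00 2.44  t=21.2 tcp [0.4335 0.1856 0.0624] yaw -8.8
[[262.33157435 209.45822648]]
```

View pics/w6.png

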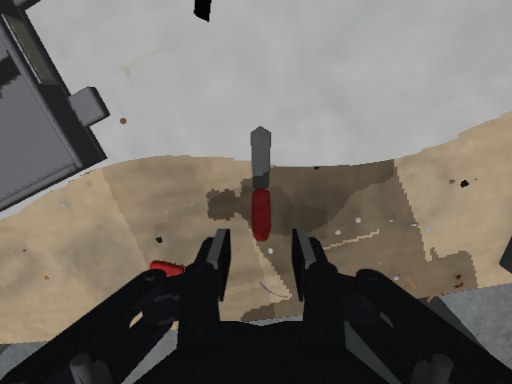

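```bash
python3 -m handwheel '[[[-0.08,0,0.8,0],[0,0,0.7,0],[0,0,0.5,0],[0,0,0.3,0],[0,0,0.1,0],[0,0,0.04,0],[0,0,0,0],[0,0,0,0]]]'
python3 -m handwheel '[[[0,0,0,0],[0,0,0,0],[0,0,0,0],[0,0,0,0],[0,0,0,0],[0,0,0,0]]]' 4 40
python3 -m handwheel '[[[0,0,-0.1,0],[0,0,-0.2,0],[0,0,-0.5,0],[0,0,-0.8,0],[0,0,-0.9,0],[0,0,-0.9,0],[0,0,-0.9,0],[0,0,0,0]]]'
```

```text
t: 22.28
tcp_pos: [0.4306, 0.1862, 0.0013]
tool_rot: [0.997, -0.077, 0.0, -0.0]
force: [0.3, 0.5, 0.5]
finger_gap: 0.424
gripper_force: 0.0
t: 23.02
tcp_pos: [0.4306, 0.1862, 0.0014]
tool_rot: [0.997, -0.077, 0.0, -0.0]
force: [-0.6, 1.1, 5.8]
finger_gap: 0.157
gripper_force: 39.3
t: 24.02
tcp_pos: [0.4315, 0.1863, 0.1104]
tool_rot: [0.997, -0.077, 0.002, -0.001]
force: [-0.9, 0.1, -1.3]
finger_gap: 0.159
gripper_force: 39.1
```

```bash
python3 -m handwheel '[[[0,0,-0.6,-0.9],[0,0,-0.6,-0.9],[0,0,-0.6,-0.9],[0,0,-0.6,-0.9],[0,0,0,-0.9],[0,0,0,-0.9],[0,0,0,-0.9],[0,0,0,-0.9],[0,0,0,-0.9],[0,0,0,-0.67],[0,0,0,0],[0,0,0,0]]]'
python3 -c "
from h import *
go(.6646,-.1798,.08,43.8)"
```

```text
t: 25.52
tcp_pos: [0.4301, 0.1859, 0.1681]
tool_rot: [0.928, 0.372, -0.001, -0.0]
force: [-0.3, -0.0, -0.5]
finger_gap: 0.154
gripper_force: 39.1
go turn -0.02  shift -3.36 17.05 3.52  t=25.5 tcp [0.4301 0.1859 0.1681] yaw 43.7
```

```bash
python3 -m handwheel '[[[-0.19,0.95,0,0],[-0.19,0.95,0,0],[-0.19,0.95,0,0],[-0.19,0.95,0,0],[-0.19,0.95,0,0],[-0.19,0.95,0,0],[-0.19,0.95,0,0],[-0.19,0.95,0,0],[-0.19,0.95,0,0],[-0.19,0.95,0,0],[-0.19,0.95,0,0],[-0.18,0.95,0,0],[-0.18,0.95,0,0],[-0.18,0.95,0.5,0],[-0.18,0.95,1,0],[-0.18,0.95,1,0],[-0.18,0.95,0.7,0],[-0.18,0.9,0.3,0],[0,0,0,0],[0,0,0,0]]]'
python3 -c "
from h import *
go(.6646,-.1798,.014,43.8)"
```

```text
t: 28.02
tcp_pos: [0.6641, -0.1792, 0.0805]
tool_rot: [0.928, 0.373, -0.001, -0.001]
force: [-0.4, 0.4, -0.0]
finger_gap: 0.155
gripper_force: 39.1
go turn -0.01  shift -0.00 0.03 2.66  t=28.0 tcp [ 0.6641 -0.1792  0.0805] yaw 43.8
```

```bash
python3 -m handwheel '[[[0,0,0.8,0],[0,0,0.7,0],[0,0,0.5,0],[0,0,0.3,0],[0,0,0.2,0],[0,0,0.18,0],[0,0,0,0],[0,0,0,0]]]'
python3 -m handwheel '[[[0,0,0,0],[0,0,0,0],[0,0,0,0],[0,0,0,0]]]' 26
python3 -m handwheel '[[[0,0,-0.2,0],[0,0,-0.4,0],[0,0,-0.7,0],[0,0,-1,0],[0,0,-1,0],[0,0,-1,0],[0,0,-1,0],[0.5,-0.5,-1,0],[0.5,-0.5,-1,0],[0,-0.5,-1,0],[0,0,0,0],[0,0,0,0]]]'
python3 - <<'E'
from h import *
s,p,d=shot('wrist','w7')
a=np.radians(43.8);x=np.array([np.cos(a),np.sin(a)]);y=np.array([-x[1],x[0]])
G=[np.r_[np.array([.6485,-.137])+x*i*.091+y*j*.042,.038] for i in(-1,1) for j in(-1,1)]
print(pix('wrist',G,s).round(1))
t=cv2.resize(p[40:260,180:420,::-1],None,fx=3,fy=3,interpolation=cv2.INTER_NEAREST)[:600]
cv2.imwrite('pics/w7.png',t)
E
```

```text
t: 29.02
tcp_pos: [0.6651, -0.1798, 0.0145]
tool_rot: [0.928, 0.373, 0.0, 0.0]
force: [0.3, -0.3, -0.3]
finger_gap: 0.154
gripper_force: 39.1
t: 29.52
tcp_pos: [0.6648, -0.1797, 0.0141]
tool_rot: [0.928, 0.373, 0.0, 0.0]
force: [-0.6, 1.1, -0.1]
finger_gap: 0.302
gripper_force: 0.0
t: 31.02
tcp_pos: [0.6568, -0.1356, 0.2216]
tool_rot: [0.928, 0.373, 0.0, 0.0]
force: [0.1, 0.3, 0.1]
finger_gap: 0.303
gripper_force: 0.0
[[289.2 240.9]
 [227.3 241. ]
 [293.9  99.7]
 [221.3  99.8]]
```

View pics/w7.png

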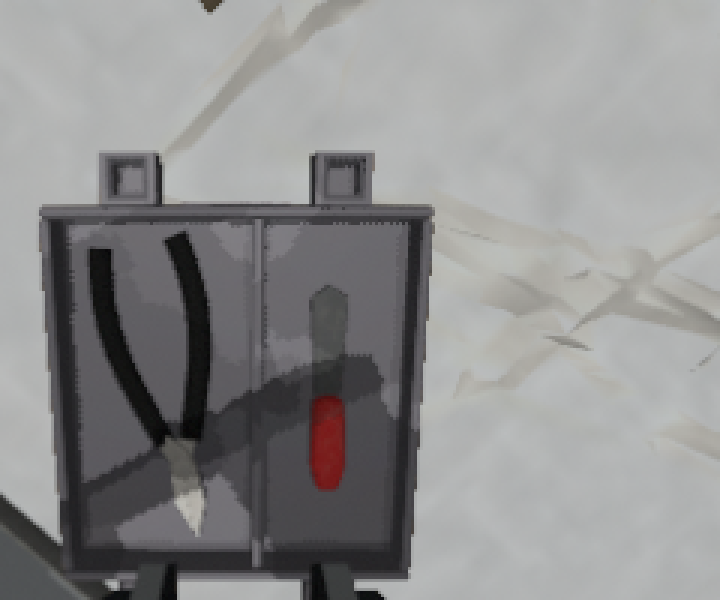

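```bash
python3 - <<'E'
from h import *
def tl(P,s):  # to tool-aligned planar coords
    a=np.radians(43.8);return np.c_[P[:,0]*np.cos(a)+P[:,1]*np.sin(a),P[:,0]*np.sin(a)-P[:,1]*np.cos(a)]*1000
f,p,d=load('w7')
full=lambda c:np.array(c)/3+[180-1/3,40-1/3]
P=tl(plane('wrist',full([(128,178),(346,178),(40,206),(434,206)]),.038,f),f)
print("w7 sockets,rim\n",P.round(1))
print("prior centre",tl(np.array([[.6485,-.137]]),f))
hsv=cv2.cvtColor(p,cv2.COLOR_RGB2HSV);m=(hsv[:,:,1]>150)&((hsv[:,:,0]<8)|(hsv[:,:,0]>172));v,u=np.nonzero(m);k=(abs(u-289)<15)&(v>160)&(v<210);u,v=u[k],v[k]
q=tl(plane('wrist',np.c_[u,v],.019,f),f);print("red y",q[:,1].min(),q[:,1].max(),q[:,1].mean(),"release tcp",tl(np.array([[.6649,-.1797]]),f))
f,p,d=load('w5')
P=tl(plane('wrist',np.array([(384,116),(516,117),(389,378),(331,136),(572,137)])/1.5625-.2,.038,f),f);print("w5 sockets TL TR BL, rim TL TR\n",P.round(1))
E
```

```text
w7 sockets,rim
 [[465.2 506.9]
 [465.  591. ]
 [455.  472.1]
 [454.7 625.8]]
prior centre [[373.2378931 547.7359995]]
red y 582.0333159290028 596.2856112469094 588.9791915028632 release tcp [[355.52024732 589.9063093 ]]
w5 sockets TL TR BL, rim TL TR
 [[465.5 506.1]
 [465.2 588.6]
 [284.4 506.7]
 [453.9 472.5]
 [453.8 625.3]]
```

```bash
python3 -m handwheel '[[[0,0,0,-1],[0,0,0,-1],[0,0,0,-1],[0,0,0,-1],[0,0,0,-1],[0,0,0,-1],[0,0,0,-1],[0,0,0,-1],[0,0,0,-1],[0,0,0,-1],[0,0,0,0],[0,0,0,0]]]' 45
python3 -c "
from h import *
go(.5435,.39,.2,104)"
```

```text
t: 32.58
tcp_pos: [0.6567, -0.1356, 0.2206]
tool_rot: [0.618, 0.786, -0.0, -0.001]
force: [-0.1, 0.2, 1.0]
finger_gap: 0.528
gripper_force: 0.0
go turn -0.06  shift 21.49 0.69 0.82  t=32.6 tcp [ 0.6567 -0.1356  0.2206] yaw 103.7
```

```bash
python3 -m handwheel '[[[1,0,0,0],[1,0,0,0],[1,0,0,0],[1,0,0,0],[1,0,0,0],[1,0,0,0],[1,0,0,0],[1,0,0,0],[1,0,0,0],[1,0,0,0],[1,0,0,0],[1,0,0,0],[1,0.1,0,0],[1,0.1,0.1,0],[1,0.1,0.1,0],[1,0.1,0.1,0],[1,0.1,0.1,0],[1,0.1,0.1,0],[1,0.1,0.1,0],[1,0,0.1,0]]]'
python3 -m handwheel '[[[0.9,0,0.1,-0.05],[0.6,0,0,0],[0,0,0,0],[0,0,0,0]]]'
python3 - <<'E'
from h import *
go(.5435,.39,.2,104)
s,p,d=shot('wrist','w8');cv2.imwrite('pics/w8.png',cv2.resize(p[:,:,::-1],(800,600)))
X=cloud("wrist",d,s).reshape(-1,3);
for zl,zh,r in((.056,.066,.05),(.036,.044,.13)):
    q=X[(np.hypot(X[:,0]-.5435,X[:,1]-.39)<r)&(X[:,2]>zl)&(X[:,2]<zh)];print(len(q),cv2.minAreaRect((q[:,:2]*1000).astype(np.float32)),np.median(q[:,2]))
E
```

```text
t: 35.08
tcp_pos: [0.5543, 0.356, 0.204]
tool_rot: [0.617, 0.787, 0.0, 0.0]
force: [0.7, 0.3, -0.6]
finger_gap: 0.524
gripper_force: 0.0
t: 35.58
tcp_pos: [0.5462, 0.3903, 0.2017]
tool_rot: [0.615, 0.788, -0.0, 0.0]
force: [0.6, -0.6, -0.3]
finger_gap: 0.526
gripper_force: 0.0
go turn 0.01  shift 0.01 -0.11 0.07  t=35.6 tcp [0.5462 0.3903 0.2017] yaw 104.0
697 ((544.83251953125, 390.8433532714844), (13.185023307800293, 64.07682037353516), 14.320685386657715) 0.061215698454196776
2481 ((545.8836059570312, 391.87139892578125), (156.34872436523438, 163.43617248535156), 14.921671867370605) 0.03990043900546009
```

View pics/w8.png

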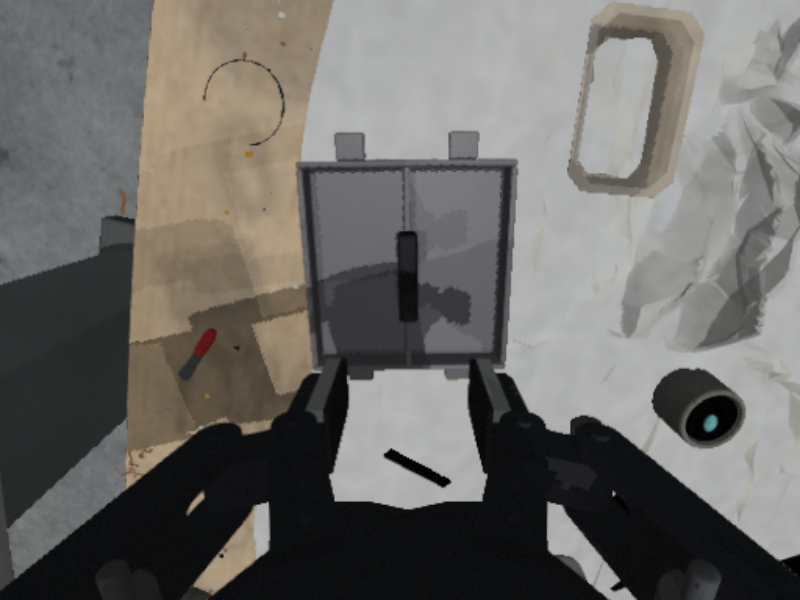

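```bash
python3 -c "
from h import *
go(.5452,.3912,.031,104.3)"
python3 -m handwheel '[[[0.03,-0.04,1,-0.05],[0,0,1,0],[0,0,1,0],[0,0,1,0],[0,0,1,0],[0,0,0.8,0],[0,0,0.6,0],[0,0,0.4,0],[0,0,0,0],[0,0,0,0]]]'
python3 -c "
from h import *
go(.5452,.3912,.031,104.3)"
```

```text
go turn -0.05  shift 0.05 -0.03 6.83  t=35.6 tcp [0.5463 0.3901 0.2016] yaw 104.0
t: 36.88
tcp_pos: [0.5454, 0.3917, 0.0323]
tool_rot: [0.613, 0.79, 0.001, 0.0]
force: [0.3, 0.4, 1.0]
finger_gap: 0.529
gripper_force: 0.0
go turn 0.01  shift -0.02 -0.01 0.05  t=36.9 tcp [0.5454 0.3917 0.0323] yaw 104.4
```

```bash
python3 -m handwheel '[[[0,0,0.05,0],[0,0,0,0],[0,0,0,0],[0,0,0,0],[0,0,0,0],[0,0,0,0],[0,0,0,0],[0,0,0,0]]]' 4 100
python3 -m handwheel '[[[0,0,-0.1,0],[0,0,-0.2,0],[0,0,-0.4,0],[0,0,-0.7,0],[0,0,-0.9,0],[0,0,-0.9,0],[0,0,-0.9,0],[0,0,-0.9,0],[0,0,-0.9,0],[0,0,0,0],[0,0,0,0]]]'
python3 - <<'E'
from h import *
s,p,d=shot('wrist','w9');X=cloud("wrist",d,s);
m=R.from_quat(s["tool_rot"]).as_matrix();L=(X.reshape(-1,3)-s["tcp_pos"])@m
q=L[(abs(L[:,0])<.12)&(abs(L[:,1])<.1)&(L[:,2]>-.012)&(L[:,2]<.0)]
print(s["tcp_pos"],yaw(s),len(q))
if len(q)>50: print(cv2.minAreaRect((q[:,:2]*1000).astype(np.float32)),np.percentile(q[:,2],[5,50,95]))
# plane fit of the visible rim
k=q[abs(q[:,1])>.06];A=np.c_[k[:,:2],np.ones(len(k))];print(np.linalg.lstsq(A,k[:,2],rcond=None)[0])
go(.6501,-.1373,.13,43.8)
cv2.imwrite('pics/w9.png',cv2.resize(p[:,:,::-1],(800,600)))
E
```

```text
t: 37.88
tcp_pos: [0.545, 0.3915, 0.031]
tool_rot: [0.613, 0.79, 0.0, 0.0]
force: [-1.5, 0.0, 5.2]
finger_gap: 0.148
gripper_force: 97.7
t: 39.25
tcp_pos: [0.5442, 0.3911, 0.1776]
tool_rot: [0.613, 0.79, -0.0, -0.0]
force: [-0.4, -0.5, -3.2]
finger_gap: 0.145
gripper_force: 97.6
[0.54424983 0.39106339 0.17763054] 104.36438651222873 10161
((1.64227294921875, 0.0205535888671875), (156.3479461669922, 161.3894805908203), 89.78202056884766) [-0.00990797 -0.00839585 -0.00165845]
[-0.00875358  0.00017063 -0.00654292]
go turn 10.09  shift -11.56 18.19 1.88  t=39.3 tcp [0.544  0.3909 0.177 ] yaw 104.4
```

View pics/w9.png

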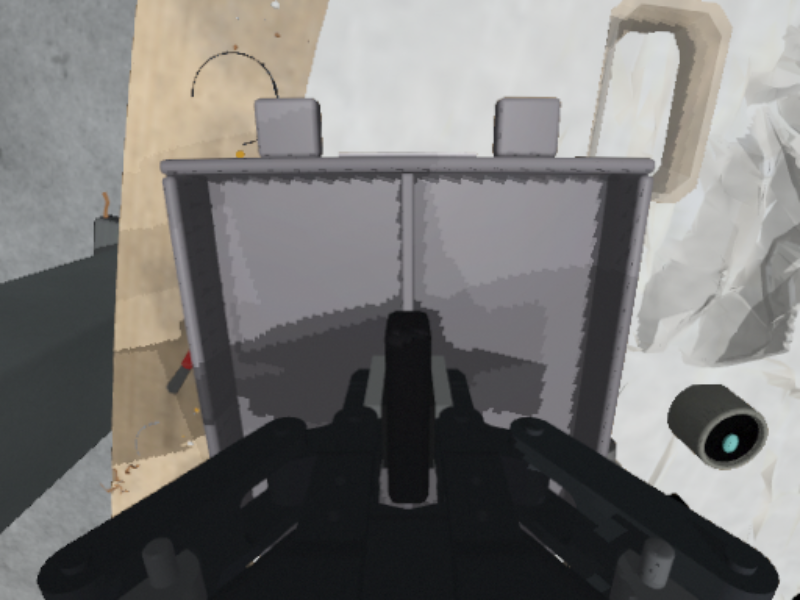

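```bash
python3 -m handwheel '[[[0,0,0,0.5],[0,0,0,0.8],[0,0,0,0.9],[0,0,0,0.9],[0,0,0,0.9],[0,0,0,0.9],[0,0,0,0.9],[0,0,0,0.9],[0,0,0,0.9],[0,0,0,0.9],[0,0,0,0.9],[0,0,0,0.7],[0,0,0,0],[0,0,0,0]]]'
python3 -c "
from h import *
go(.649,-.1385,.13,43.6)"
```

```text
t: 41.05
tcp_pos: [0.5444, 0.3912, 0.177]
tool_rot: [0.928, 0.373, -0.001, 0.0]
force: [0.3, -0.3, -2.5]
finger_gap: 0.148
gripper_force: 97.5
go turn 0.04  shift -11.58 18.23 1.88  t=41.0 tcp [0.5444 0.3912 0.177 ] yaw 43.8
```

```bash
python3 -m handwheel '[[[-0.25,0.4,0,0],[-0.5,0.8,0,0],[-0.5,0.8,0,0],[-0.5,0.8,0,0],[-0.5,0.8,0,0],[-0.5,0.8,0,0],[-0.5,0.8,0,0],[-0.5,0.8,0,0],[-0.5,0.8,0,0],[-0.5,0.8,0,0],[-0.5,0.8,0,0],[-0.5,0.8,0,0],[-0.5,0.8,0,0],[-0.5,0.8,0,0],[-0.5,0.8,0,0],[-0.5,0.8,0,0],[-0.5,0.8,0,0],[-0.5,0.8,0,0],[-0.5,0.8,0,0],[-0.5,0.8,0,0]]]'
python3 -m handwheel '[[[-0.5,0.8,0.3,0.04],[-0.5,0.8,0.5,0],[-0.5,0.8,0.6,0],[-0.33,0.2,0.48,0],[0,0,0,0],[0,0,0,0],[0,0,0,0]]]'
python3 - <<'E'
from h import *
go(.649,-.1385,.085,43.6)
for n in("side","scene"):
    p,d=snapshot(n);np.savez(f"pics/{n}1.npz",p=p,d=d)
    print(n,pix(n,[.65,-.137,.05]))
E
```

```text
t: 43.55
tcp_pos: [0.6389, -0.0604, 0.1778]
tool_rot: [0.928, 0.373, 0.0, -0.0]
force: [0.3, 0.1, -3.6]
finger_gap: 0.149
gripper_force: 97.6
t: 44.42
tcp_pos: [0.6506, -0.1367, 0.1315]
tool_rot: [0.929, 0.371, 0.0, 0.0]
force: [-0.7, -0.0, -2.6]
finger_gap: 0.147
gripper_force: 97.6
go turn -0.00  shift -0.10 0.01 1.86  t=44.4 tcp [ 0.6506 -0.1367  0.1315] yaw 43.6
side [[306.85705589 255.71005157]]
scene [[298.25224351 156.84104401]]
```

Descend to just above the sockets, then check.

```bash
python3 -m handwheel '[[[-0.08,0,0.5,0],[0,0,0.5,0],[0,0,0.4,0],[0,0,0.3,0],[0,0,0.2,0],[0,0,0,0],[0,0,0,0]]]'
python3 - <<'E'
from h import *
go(.649,-.1385,.059,43.6)
T=[]
for n,(a,b) in(("side",(230,160)),("scene",(220,70))):
    p,d=snapshot(n);T.append(cv2.resize(p[b:b+150,a:a+130,::-1],None,fx=3,fy=3,interpolation=cv2.INTER_CUBIC))
cv2.imwrite("pics/s2.png",np.hstack(T))
E
```

```text
t: 45.4
tcp_pos: [0.6491, -0.139, 0.0837]
tool_rot: [0.929, 0.371, 0.0, 0.0]
force: [-0.8, -0.3, -3.9]
finger_gap: 0.149
gripper_force: 97.8
go turn -0.01  shift 0.01 -0.02 0.99  t=45.4 tcp [ 0.6491 -0.139   0.0837] yaw 43.5
```

View pics/s2.png

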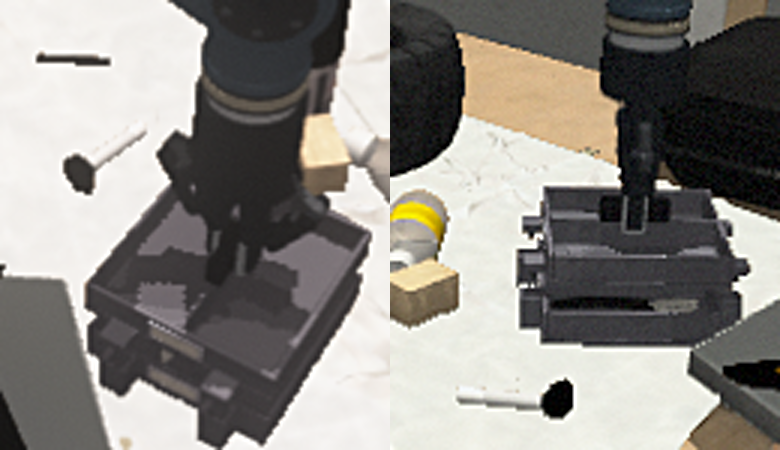

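```bash
python3 -m handwheel '[[[0,0,0.2,0],[0,0,0.2,0],[0,0,0.15,0],[0,0,0.15,0],[0,0,0,0],[0,0,0,0]]]'
python3 -m handwheel '[[[0,0,0.1,0],[0,0,0.1,0],[0,0,0.08,0],[0,0,0.05,0],[0,0,0,0],[0,0,0,0]]]'
```

```text
t: 46.25
tcp_pos: [0.6488, -0.1389, 0.0658]
tool_rot: [0.929, 0.371, 0.0, -0.0]
force: [0.2, -0.8, -3.0]
finger_gap: 0.146
gripper_force: 97.8
t: 47.0
tcp_pos: [0.6497, -0.1387, 0.0591]
tool_rot: [0.929, 0.371, 0.001, 0.0]
force: [1.7, 3.1, 5.7]
finger_gap: 0.145
gripper_force: 98.9
```

```bash
python3 -m handwheel '[[[0,0,0.05,0],[0,0,0,0],[0,0,0,0]]]'
python3 -m handwheel '[[[0,0,0,0],[0,0,0,0],[0,0,0,0],[0,0,0,0]]]' 45
python3 -m handwheel '[[[0,0,-0.2,0],[0,0,-0.5,0],[0,0,-1,0],[0,0,-1,0],[0,0,-1,0],[0,0,-1,0],[0,0,-1,0],[0,0,0,0]]]'
python3 - <<'E'
from h import *
s,p,d=shot('wrist','w10');X=cloud("wrist",d,s).reshape(-1,3)
for zl,zh,r in((.082,.095,.05),(.060,.074,.135)):
    q=X[(np.hypot(X[:,0]-.65,X[:,1]+.137)<r)&(X[:,2]>zl)&(X[:,2]<zh)];print(len(q),cv2.minAreaRect((q[:,:2]*1000).astype(np.float32)),np.percentile(q[:,2],[10,50,90]))
q=X[(np.hypot(X[:,0]-.65,X[:,1]+.137)<.12)&(X[:,2]>.038)&(X[:,2]<.048)];A=np.c_[q[:,:2]-[.65,-.137],np.ones(len(q))];print("floor fit (expect .043)",len(q),np.linalg.lstsq(A,q[:,2],rcond=None)[0])
go(.61,.06,.1,30)
E
```

```text
t: 47.38
tcp_pos: [0.6497, -0.1387, 0.0591]
tool_rot: [0.929, 0.371, 0.001, 0.001]
force: [-0.3, 3.0, 11.1]
finger_gap: 0.146
gripper_force: 99.8
t: 47.88
tcp_pos: [0.6485, -0.139, 0.0559]
tool_rot: [0.929, 0.371, -0.0, -0.0]
force: [-0.4, -0.3, 0.3]
finger_gap: 0.532
gripper_force: 0.0
t: 48.88
tcp_pos: [0.6505, -0.1395, 0.2022]
tool_rot: [0.929, 0.371, 0.002, 0.002]
force: [0.5, -0.6, -0.7]
finger_gap: 0.527
gripper_force: 0.0
854 ((648.0013427734375, -138.04296875), (63.620880126953125, 13.479762077331543), 43.2994270324707) [0.08766152 0.08923072 0.09020723]
3242 ((648.7635498046875, -138.18251037597656), (163.41798400878906, 156.29380798339844), 43.56801986694336) [0.0631435  0.06772889 0.06892072]
floor fit (expect .043) 15549 [-0.0005049  -0.00091568  0.04359073]
go turn 2.25  shift 2.62 -7.68 4.01  t=48.9 tcp [ 0.6493 -0.1391  0.2003] yaw 43.5
```

```bash
python3 -m handwheel '[[[0,0,0,0.9],[0,0,0,0.93],[0.4,-0.9,0,0],[0.4,-0.9,0,0],[0.4,-0.9,0,0],[0.4,-0.9,0,0],[0.4,-0.9,0.5,0],[0.4,-0.9,0.6,0],[0,-0.9,0.6,0],[0,-0.9,0.6,0],[0,-0.9,0.6,0],[0,0,0,0],[0,0,0,0]]]' 45
python3 - <<'E'
from h import *
go(.5996,.0629,.003,32.5)
s,p,d=shot('wrist','w11')
print(pix('wrist',[[.5996,.0629,.012],[.6136,.0718,.012]],s))
X=cloud("wrist",d,s);Z=np.nan_to_num(X[:,:,2]);V=p.max(2)
P=X[(Z>.0105)&(Z<.03)&(V>60)&(np.hypot(X[:,:,0]-.6136,X[:,:,1]-.0718)<.036)]
print(len(P),cv2.minAreaRect((P[:,:2]*1000).astype(np.float32)))
E
```

```text
t: 50.55
tcp_pos: [0.5913, 0.0641, 0.1266]
tool_rot: [0.96, 0.28, 0.001, 0.0]
force: [0.8, -0.3, 0.3]
finger_gap: 0.524
gripper_force: 0.0
go turn 0.01  shift 0.26 0.22 4.94  t=50.5 tcp [0.5913 0.0641 0.1266] yaw 32.6
[[267.38874644 180.13577604]
 [267.53868204 163.70345628]]
1046 ((614.2119140625, 71.44917297363281), (69.44573211669922, 13.99741268157959), 32.545963287353516)
```

```bash
python3 -m handwheel '[[[0.28,0.25,0.5,0],[0,0,1,0],[0,0,1,0],[0,0,0.9,0],[0,0,0.7,0],[0,0,0.5,0],[0,0,0.32,0],[0,0,0,0],[0,0,0,0]]]'
python3 -m handwheel '[[[0,0,0,0],[0,0,0,0],[0,0,0,0],[0,0,0,0],[0,0,0,0],[0,0,0,0],[0,0,0,0]]]' 4 50
python3 -m handwheel '[[[0,0,-0.1,0],[0,0,-0.3,0],[0,0,-0.6,0],[0,0,-0.9,0],[0,0,-0.9,0],[0,0,-0.9,0],[0,0,-0.9,-0.9],[0,0,-0.9,-0.93],[0,0,0,0],[0,0,0,0]]]'
python3 -c "
from h import *
go(.6182,-.1106,.1,43.5)"
```

```text
t: 51.72
tcp_pos: [0.6002, 0.0625, 0.0039]
tool_rot: [0.96, 0.28, 0.001, 0.0]
force: [-0.4, 0.2, 0.1]
finger_gap: 0.525
gripper_force: 0.0
t: 52.6
tcp_pos: [0.6002, 0.0625, 0.004]
tool_rot: [0.96, 0.28, 0.001, 0.0]
force: [-0.4, -1.6, 5.9]
finger_gap: 0.15
gripper_force: 49.1
t: 53.85
tcp_pos: [0.5991, 0.0626, 0.1405]
tool_rot: [0.929, 0.37, -0.0, -0.0]
force: [-0.5, 0.1, -1.2]
finger_gap: 0.153
gripper_force: 48.7
go turn -0.01  shift -4.22 5.55 1.62  t=53.9 tcp [0.5991 0.0626 0.1405] yaw 43.4
```

```bash
python3 -m handwheel '[[[-0.6,0.79,0,0],[-0.6,0.79,0,0],[-0.6,0.79,0,0],[-0.6,0.79,0,0],[-0.6,0.79,0,0],[-0.6,0.79,0.2,0],[-0.62,0.81,0.5,0],[0,0,0.5,0],[0,0,0.4,0],[0,0,0,0],[0,0,0,0]]]'
python3 - <<'E'
from h import *
go(.6182,-.1106,.049,43.5)
p,d=snapshot("side");q=p[160:310,230:360,::-1];s,w,_=shot("wrist","w12")
cv2.imwrite("pics/s3.png",np.hstack([cv2.resize(q,(346,400)),cv2.resize(w[:,:,::-1],(450,400))]))
E
```

```text
t: 55.22
tcp_pos: [0.6189, -0.1099, 0.1009]
tool_rot: [0.929, 0.371, 0.0, -0.0]
force: [1.0, -0.0, -0.9]
finger_gap: 0.147
gripper_force: 48.8
go turn 0.01  shift -0.04 0.00 2.08  t=55.2 tcp [ 0.6189 -0.1099  0.1009] yaw 43.6
```

View pics/s3.png

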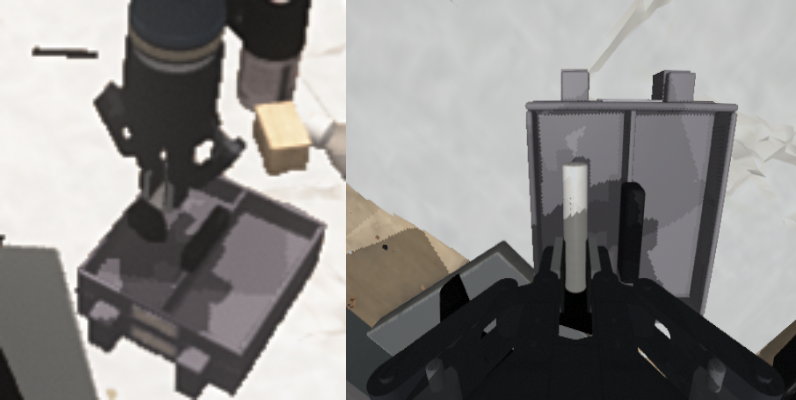

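```bash
python3 -m handwheel '[[[0,0,0.5,0],[0,0,0.5,0],[0,0,0.4,0],[0,0,0.3,0],[0,0,0.2,0],[0,0,0.1,0],[0,0,0,0],[0,0,0,0]]]'
python3 -m handwheel '[[[0,0,0.06,0],[0,0,0,0]]]'
```

```text
t: 56.32
tcp_pos: [0.619, -0.1108, 0.0512]
tool_rot: [0.929, 0.371, 0.0, 0.0]
force: [0.3, -0.1, -0.8]
finger_gap: 0.15
gripper_force: 48.8
t: 56.58
tcp_pos: [0.6187, -0.1107, 0.0494]
tool_rot: [0.929, 0.371, 0.0, 0.0]
force: [0.6, 0.9, 0.3]
finger_gap: 0.148
gripper_force: 48.8
```

```bash
python3 -m handwheel '[[[0,0,0,0],[0,0,0,0],[0,0,0,0]]]' 24
python3 -m handwheel '[[[0,0,-0.2,0],[0,0,-0.5,0],[0,0,-0.9,0],[0,0,-1,0],[0,0,-1,0],[0,0,0,0.9],[0,0,0,0.9],[0,0,0,0.9],[0,0,0,0.9],[0,0,0,0.9],[0,0,0,0.9],[0,0,0,0.9],[0,0,0,0.9],[0,0,0,0.9],[0,0,0,0.9],[0,0,0,0.9],[0,0,0,0.35],[0,0,0,0],[0,0,0,0]]]'
python3 -c "
from h import *
go(.604,.1939,.1,-18)"
```

```text
t: 56.95
tcp_pos: [0.6189, -0.1107, 0.0495]
tool_rot: [0.929, 0.371, 0.0, 0.0]
force: [0.3, -0.2, 0.1]
finger_gap: 0.278
gripper_force: 0.0
t: 59.32
tcp_pos: [0.6188, -0.1107, 0.1395]
tool_rot: [0.988, -0.156, 0.0, 0.0]
force: [-0.6, -0.5, -0.3]
finger_gap: 0.283
gripper_force: 0.0
go turn 0.01  shift -4.33 -11.40 1.58  t=59.3 tcp [ 0.6188 -0.1107  0.1395] yaw -17.9
```

```bash
python3 -m handwheel '[[[-0.36,-0.95,0,0],[-0.36,-0.95,0,0],[-0.36,-0.95,0,0],[-0.36,-0.95,0,0],[-0.36,-0.95,0,0],[-0.36,-0.95,0,0],[-0.36,-0.95,0,0],[-0.36,-0.95,0,0],[-0.36,-0.95,0.2,0],[-0.36,-0.95,0.5,0],[-0.36,-0.95,0.5,0],[-0.36,-0.95,0.38,0],[0,0,0,0],[0,0,0,0]]]' 36
python3 - <<'E'
from h import *
s,p,d=shot('wrist','w13');u,v=pix('wrist',[[.604,.1939,.006]],s)[0];print(u,v)
m=(p.max(2)<60).astype(np.uint8);n,lab,st,c=cv2.connectedComponentsWithStats(m)
for i in range(1,n):
    if st[i,4]>200 and np.hypot(*(c[i]-[u,v]))<60:
        b,a=np.nonzero(lab==i);r=cv2.minAreaRect((plane('wrist',np.c_[a,b],.008,s)[:,:2]*1000).astype(np.float32));print(st[i],r)
go(.604,.1939,.001,-18)
E
```

```text
t: 61.08
tcp_pos: [0.6042, 0.1932, 0.1001]
tool_rot: [0.988, -0.156, 0.0, 0.0]
force: [0.2, -0.4, 0.4]
finger_gap: 0.427
gripper_force: 0.0
261.13971493271004 192.01642187183535
[256 153  10  75 724] ((605.2265625, 194.30099487304688), (8.600000381469727, 71.24500274658203), 72.28233337402344)
go turn 0.00  shift -0.03 -0.03 3.97  t=61.1 tcp [0.6044 0.1929 0.1002] yaw -18.0
```

```bash
python3 -m handwheel '[[[0,-0.06,0.9,0],[0,0,1,0],[0,0,0.8,0],[0,0,0.6,0],[0,0,0.4,0],[0,0,0.25,0],[0,0,0,0],[0,0,0,0]]]'
python3 -m handwheel '[[[0,0,0,0],[0,0,0,0],[0,0,0,0],[0,0,0,0],[0,0,0,0],[0,0,0,0]]]' 2 40
python3 -m handwheel '[[[0,0,-0.1,0],[0,0,-0.3,0],[0,0,-0.6,0],[0,0,-0.9,0],[0,0,-0.9,0],[0,0,-0.9,0],[0,0,-0.9,0],[0,0,-0.9,0],[0,0,0,0]]]'
```

```text
t: 62.12
tcp_pos: [0.6049, 0.1953, 0.0016]
tool_rot: [0.988, -0.156, 0.001, -0.0]
force: [0.1, 0.1, 0.3]
finger_gap: 0.423
gripper_force: 0.0
t: 62.88
tcp_pos: [0.6049, 0.1953, 0.0017]
tool_rot: [0.988, -0.156, 0.001, -0.0]
force: [-0.3, -0.1, 5.4]
finger_gap: 0.102
gripper_force: 41.5
t: 64.0
tcp_pos: [0.606, 0.1954, 0.1414]
tool_rot: [0.988, -0.156, 0.003, -0.001]
force: [0.4, -0.1, 0.3]
finger_gap: 0.098
gripper_force: 40.8
```

```bash
python3 -m handwheel '[[[0,0,0,-0.9],[0,0,0,-0.9],[0,0,0,-0.9],[0,0,0,-0.9],[0,0,0,-0.9],[0,0,0,-0.9],[0,0,0,-0.9],[0,0,0,-0.9],[0,0,0,-0.9],[0,0,0,-0.9],[0,0,0,-0.9],[0,0,0,-0.35],[0,0,0,0],[0,0,0,0]]]'
python3 -c "
from h import *
go(.6761,-.1672,.1,43.5)"
```

```text
t: 65.75
tcp_pos: [0.6043, 0.1951, 0.1384]
tool_rot: [0.929, 0.37, -0.0, -0.0]
force: [-0.6, 0.3, -0.4]
finger_gap: 0.095
gripper_force: 40.8
go turn -0.00  shift -7.89 12.49 1.53  t=65.8 tcp [0.6043 0.1951 0.1384] yaw 43.5
```

```bash
python3 -m handwheel '[[[-0.6,0.95,0,0],[-0.6,0.95,0,0],[-0.6,0.95,0,0],[-0.6,0.95,0,0],[-0.6,0.95,0,0],[-0.6,0.95,0,0],[-0.6,0.95,0,0],[-0.6,0.95,0,0],[-0.6,0.95,0,0],[-0.6,0.95,0,0],[-0.6,0.95,0,0],[-0.6,0.95,0,0],[-0.7,1,0.3,0],[0,0.1,0.6,0],[0,0,0.6,0],[0,0,0,0],[0,0,0,0]]]'
python3 -c "
from h import *
go(.6761,-.1672,.047,43.5)"
```

```text
t: 67.88
tcp_pos: [0.6764, -0.1663, 0.1009]
tool_rot: [0.928, 0.371, -0.0, -0.0]
force: [0.3, -0.9, 0.1]
finger_gap: 0.097
gripper_force: 40.8
go turn 0.02  shift -0.03 0.02 2.16  t=67.9 tcp [ 0.6764 -0.1663  0.1009] yaw 43.6
```

```bash
python3 -m handwheel '[[[0,0,0.5,0],[0,0,0.5,0],[0,0,0.4,0],[0,0,0.3,0],[0,0,0.2,0],[0,0,0.15,0],[0,0,0.08,0],[0,0,0,0],[0,0,0,0]]]'
python3 -m handwheel '[[[0,0,0,0],[0,0,0,0],[0,0,0,0],[0,0,0,0]]]' 22
python3 -m handwheel '[[[0,0,-0.2,0],[0,0,-0.5,0],[0,0,-0.9,0],[0,0,-1,0],[0,0,-1,0],[0,0,-1,0],[0,-0.6,-1,0],[0,-0.6,-1,0],[0,-0.4,0,0],[0,0,0,0]]]'
python3 - <<'E'
from h import *
s,w,d=shot("wrist","w14");p,_=snapshot("side")
cv2.imwrite("pics/end.png",np.hstack([cv2.resize(p[140:310,200:370,::-1],(400,400)),cv2.resize(w[20:260,140:380,::-1],(400,400))]))
E
```

```text
t: 69.0
tcp_pos: [0.6767, -0.1675, 0.0481]
tool_rot: [0.929, 0.371, 0.0, 0.0]
force: [-0.3, 0.1, -0.1]
finger_gap: 0.101
gripper_force: 40.8
t: 69.5
tcp_pos: [0.6764, -0.1674, 0.0478]
tool_rot: [0.929, 0.371, 0.0, -0.0]
force: [0.2, 1.1, 0.3]
finger_gap: 0.259
gripper_force: 0.0
t: 70.75
tcp_pos: [0.648, -0.1377, 0.2126]
tool_rot: [0.929, 0.371, -0.0, -0.0]
force: [0.1, -0.6, -0.3]
finger_gap: 0.254
gripper_force: 0.0
```

View pics/end.png

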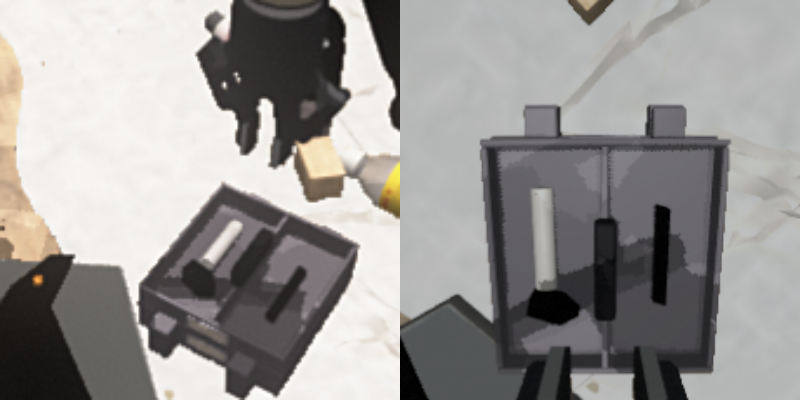

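The lever lies in the left bay and the trim strip in the right bay. The carry tray is seated, and the gripper is clear.

```bash
python3 -c "
from h import *
s=sense();X=cloud('wrist',np.load('pics/w14.npz')['d'],load('w14')[0]).reshape(-1,3)
q=X[(np.hypot(X[:,0]-.6486,X[:,1]+.138)<.05)&(X[:,2]>.08)&(X[:,2]<.1)];print('handle top',np.median(q[:,2]))
print(sign_off())"
```

```text
handle top 0.08921043944948898
the job is handed in; nothing more can be done
None
```

The job is done and handed in at about 71 s. The cutters and the larger scraper lie flat in the base tray. The carry tray is seated on top, with its handle top measured at 89 mm, the fully seated height. The brake lever and trim strip are in its separate bays, and I did not move the spray can, wooden block or primer bottle. One slip on the way: the first grasp of the cutters dropped them on the table, and the second held.

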